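# Bolt a round core down in its V cradle

## Task

Lay the round wooden core gently into the two V supports of the grey cradle, centred along its length between them, so that it rests in both. Then lift the bolt's lever, slide the bolt right across over the core until its tip is fully in the keeper, and turn the lever down into the second gap of the latch plate so that the bolt is locked there. Let go of everything.

Things in the scene. Friction and masses are not known exactly. Their poses are not given: they have to be found in the camera images.
- core_mid (a point): middle of the loose round wooden core (plain pale wood cylinder, 46 mm diameter, 200 mm long, about 0.25 kg), on its axis half-way along, 23 mm above the worktop at the start, where it lies to the right of the cradle. The x axis runs along the core; it can roll.
- core: the same wooden core, listed only so that its rest and its landing can be judged; origin on its surface, half-way along.
- cradle_seat (a point): where the core's middle must come to lie in the fixed grey cradle, 60 mm above the worktop. x along the V supports (away from the robot), y to the cradle's left, z up. Two 90-degree V supports, 22 mm thick, stand at x = -45 and +45 mm; their arms rise to this height at y = +-33 to 40 mm. Between them all is free down to the base plate's top, 48 mm below.
- cradle: the fixed grey steel cradle, axes as cradle_seat, origin on the worktop below it. Base plate 190 x 300 x 12 mm. The bolt crosses at x = -80, its axis 97 mm high, 6 mm clear over the seated core. Bolt barrel: x -95 to -66, y 35 to 190, top 111 mm high. Keeper, a square eye on a post: x -95 to -65, y -35 to -75, top 113 mm high.
- bolt (a joint): travel of the 16 mm steel bolt towards the keeper (cradle -y), m: 0 = withdrawn (tip at y = 36 mm), 0.071 = tip at the keeper's mouth, 0.122 = end of track. Takes about 2.5 N; stays where it is left. The second, locking gap lies at a travel between 0.097 and 0.113, differently each time and not in these readings: feel for it with the lever.
- bolt_lever (a joint): angle of the bolt's lever about the bolt's axis, rad: 0 = down (0.17 below level, pointing to cradle -x), growing as it is lifted, at most 1.40. Stiff, about 1 N at the handle; stays where put. Below about 0.9 the latch plate blocks it between its gaps; above 1.0 it slides freely. Pressed down off the gap it stops on the plate somewhere between 0.5 and 0.9; in the gap it goes down to 0.
- lever_grip (a point): place to pinch the lever's dark round handle (12 mm thick, from 26 to 70 mm off the bolt's axis): 48 mm from that axis, fingers on each side along cradle y. Starts down in the first, wide gap, at cradle x -127, y 157, 89 mm high, free below; moves with the lever. Its 8 mm arm fits the locking gap, 13 mm wide, in the 5 mm latch plate on the front of the barrel.

How it is judged:
By the outcome, as a careful person would: the job done as asked, in the order asked, and still so for the second after the job is handed in, with the robot touching nothing.
It also fails if it takes over 67 s, if anything falls off the work surface, if the arm or the gripper's body presses on something with over 40 N, if the wrist force passes 120 N, or if a joint passes its speed limit or range.

## Robot

A 6-joint arm with a two-finger parallel gripper is mounted at the origin on a cart in front of the work surface, level with it; the furniture and walls round the work are solid. World frame = base frame: x ahead of the robot, y to its left, z up, the work surface at z = 0. Lengths are in m, angles in rad, forces in N, time in s.
With the tool pointing down it reaches from about 0.3 to 0.85 m from the base axis. Payload 5.4 kg.
Tool frame: the origin (TCP) lies between the finger pads; the fingertips stand manip.tips_ahead ahead of it and the grasp point (between the pads) lies 8 mm behind it (manip.tips_ahead is the distance from the TCP to the fingertips, in m); z points along the fingers, y is the line along which they close (so a half turn about z gives the same grasp; the last joint's range is limited). The gripper opens to 85 mm and grips with 20 to 120 N. Pads are 22 mm wide; open, the fingers measure 114 mm over their backs; the gripper's body (76 mm by 85 mm) begins 54 mm behind the grasp point. The pads swing forward as they close: fully open they stand 13 mm farther back than shut.
Start: joints at [-1.381, 0.158, 1.597, -0, 1.386, -0.21], TCP at [0.224, -0.53, 0.242] pointing down, gripper open.
Joint ranges: [-2.91, 2.91], [-0.94, 2.29], [0.18, 2.7], [-1.29, 4.43], [0.17, 2.64], [-3, 3]. Speed limits (rad/s): [2.57, 2.57, 3.14, 3.14, 3.14, 3.14].

## Interface

Orientations are given as [roll, pitch, yaw] about the fixed x, y, z axes, in that order (R = Rz(yaw) Ry(pitch) Rx(roll)).
In Python, from workcell import manip gives the robot as it stands. The module is installed in compiled form; this text tells all that it offers.
- The arm moves only by the shell command python3 -m crank 'ROWS' [OPENING] [FORCE]. ROWS is JSON, a list of rows, each a list of 2 entries, a list of its own where there are three numbers: the shift along the tool's x, y, z in cm, then the turn, a rotation vector about the tool's x, y, z in rad. In form: [[[tx, ty, tz], [ax, ay, az]], ...]. A call has 1 to 20 rows; each row shifts and turns the commanded pose from where the row before left it, along the tool's axes as they then stand; what a row does not reach is not made up. A row lasts 1/10 s, in which the tool goes at most 50 mm and 8.59 degrees, less where a joint would pass 70% of its speed; a pose out of reach is approached as far as the arm can. A call is refused whole if a number of a shift passes 5 or a number of a turn 0.15, either way. A call with a gripper value outside its range is refused whole. OPENING is the closure, from 0 (fully open) to 1 (shut), set as the call begins (- or left out, the last holds). The fingers move at their own pace and stop on an object; FORCE is the grip in N (left out, the last holds). Time passes only in rows, so rows that do not move let the fingers close. It gives the time, the measured TCP pose, the force, the opening and the grip force at its end, in the units of the state.
- manip.observe(): the state, without advancing time (a new reading comes with each control period).
- manip.grab_frame(name): name is "scene" or "top" or "wrist"; returns the picture (420x560x3 uint8, red, green, blue); there is no depth.
- manip.camera_info(name): a dict with "fovy" (degrees; the focal length in pixels is half the picture's height over the tangent of half this angle, whatever the lens; pixels are square), "cx", "cy" (the principal point, pixels), "R" (3x3) and "t" (3): a world point X has camera coordinates R X + t; the wrist camera has in their place "mount" (4x4, takes a point from camera to tool coordinates, whose origin is the TCP and whose axes are the flange's). Camera axes: x right, y down, z forward; pixel columns grow to the right and rows downward; lengths in m; the calibration is good to about 2 mm. A picture is of the moment at which its call begins: read the wrist's pose just before it. camera_info takes no time and is no camera call.
- manip.sign_off(): hands the job in; it is judged then, once.
The state is a dict: "time_s": time; "qpos": joint angles; "joint_vel": joint speeds; "joint_torque": joint torques, N m; "eef_pos": TCP position; "eef_rot": TCP orientation; "force": force on the tool from outside, world axes, zero at the start; "moment": the same for the moment, N m; "gripper_width": finger opening in m; "grip_force": force on a finger pad.
Only numpy, scipy, OpenCV 4.12 (cv2) and the standard library are available. Lean on these libraries where they do the work, as an engineer would, in place of code of your own. Each camera call takes 0.05 s, during which the arm holds its last target. There are 200 camera calls.

## Working session

There is one attempt and no reset: what is moved stays moved. The work goes in short steps, Python scripts to look and compute and a shell command to move; the robot and the scene stay as the last step left them, time stands still between calls to the robot, and variables do not carry over. Pictures are saved under pics/ and viewed, at most 10 in all, crops included, and the job is handed in when it is done.

```bash
mkdir -p pics; python3 - <<'E'
from workcell import manip
import cv2,json
s=manip.observe();print(s, manip.tips_ahead)
for n in("scene","top","wrist"):
    i=manip.camera_info(n);print(n,i)
a=manip.grab_frame("scene");b=manip.grab_frame("top")
cv2.imwrite("pics/scene0.png",a[:,:,::-1]);cv2.imwrite("pics/top0.png",b[:,:,::-1])
E
```

```text
{'time_s': 0.0, 'qpos': array([-1.38110229e+00,  1.59044082e-01,  1.59824209e+00, -1.14460739e-05,
        1.38619754e+00, -2.10111425e-01]), 'joint_vel': array([-0.00166325, -0.00027032,  0.00108399, -0.00016906, -0.00110753,
        0.00088146]), 'joint_torque': array([ 4.32714387e-04, -3.96003306e+01, -3.31427085e+01, -2.42972246e-04,
        8.45544302e-03, -3.20896027e-05]), 'eef_pos': array([ 0.22367151, -0.52908055,  0.24131474]), 'eef_rot': array([-3.13974084e+00, -3.83415061e-04,  3.99807214e-01]), 'force': array([ 0.02742307, -0.01861819, -0.50593673]), 'moment': array([ 0.03029772,  0.0141366 , -0.03041008]), 'grip_force': 0.0, 'gripper_width': 0.08566468336978376} 0.011
scene {'fovy': 50.850871739004916, 'cx': 278.352532834889, 'cy': 208.9845075401402, 'R': array([[ 0.03503774,  0.99922496,  0.01793955],
       [ 0.68173493, -0.01077166, -0.73151997],
       [-0.73075977,  0.03786082, -0.68158397]]), 't': array([ 0.06670516, -0.34107112,  1.51984932])}
top {'fovy': 51.359354393303875, 'cx': 275.7409860965238, 'cy': 209.36042974887206, 'R': array([[ 0.02533993, -0.99964031,  0.00878242],
       [-0.99922867, -0.02559117, -0.02978519],
       [ 0.02999923, -0.00802089, -0.99951774]]), 't': array([-0.08323192,  0.54692027,  1.00278288])}
wrist {'fovy': 58.20705632889273, 'cx': 281.5162290635004, 'cy': 210.30798116622907, 'mount': array([[ 9.18220685e-04, -9.50412043e-01, -3.10992131e-01,
         8.09049073e-02],
       [ 9.99999046e-01,  5.51899158e-04,  1.26591050e-03,
        -5.43683587e-04],
       [-1.03150029e-03, -3.10992997e-01,  9.50411644e-01,
        -1.31950156e-01],
       [ 0.00000000e+00,  0.00000000e+00,  0.00000000e+00,
         1.00000000e+00]])}
```

View pics/top0.png

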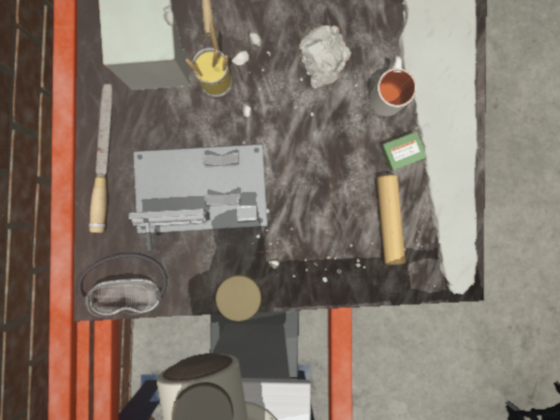

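View pics/scene0.png

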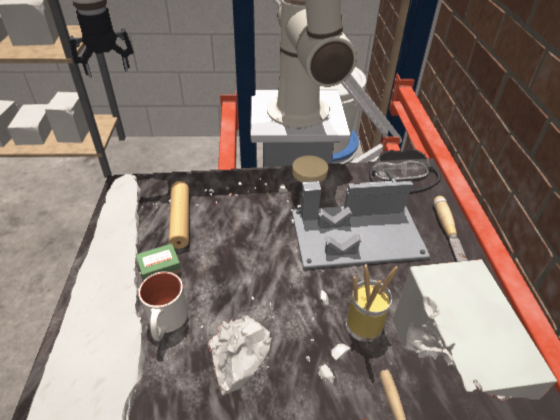

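The top view shows the cradle plate with corners near (135,153), (260,146) and (268,228). The bolt barrel runs from about (132,218) to (205,214) and the keeper is at (247,213). The core runs from (388,176) to (394,262). There is also a brown disc at (238,298) that I need to locate in height.

```bash
cat > h.py <<'E'
import numpy as np,cv2
from workcell import manip
from scipy.spatial.transform import Rotation as Ro
def K(n):
    i=manip.camera_info(n);f=210/np.tan(np.radians(i["fovy"]/2));return i,f
def ray(n,uv,pose=None):
    i,f=K(n);d=np.array([(uv[0]-i["cx"])/f,(uv[1]-i["cy"])/f,1.])
    if n=="wrist":
        M=i["mount"];p,r=pose;R=Ro.from_euler("xyz",r).as_matrix()
        return p+R@M[:3,3],R@(M[:3,:3]@d)
    R=np.array(i["R"]);return -R.T@i["t"],R.T@d
def plane(n,uv,z,pose=None):
    o,d=ray(n,uv,pose);return o+d*(z-o[2])/d[2]
def tri(a,b):
    (o,d),(p,e)=ray(*a),ray(*b)
    s=np.linalg.lstsq(np.c_[d,-e],p-o,rcond=None)[0]
    return (o+d*s[0]+p+e*s[1])/2,np.linalg.norm(o+d*s[0]-p-e*s[1])
def proj(n,X,pose=None):
    i,f=K(n)
    if n=="wrist":
        p,r=pose;M=i["mount"];X=Ro.from_euler("xyz",r).as_matrix().T@(np.array(X)-p);c=M[:3,:3].T@(X-M[:3,3])
    else: c=np.array(i["R"])@X+i["t"]
    return c[:2]/c[2]*f+[i["cx"],i["cy"]]
E
python3 - <<'E'
from h import *
print("disc",tri(("top",(238,298)),("scene",(310,168))))
im=cv2.imread("pics/top0.png")
h=cv2.cvtColor(im,cv2.COLOR_BGR2HSV)
m=cv2.inRange(h,(8,60,90),(28,255,255));m[:, :360]=0;m[:150]=0;m[290:]=0;m[:,420:]=0
c=max(cv2.findContours(m,0,1)[0],key=cv2.contourArea);r=cv2.minAreaRect(c);bp=cv2.boxPoints(r);print(r)
for p in bp: print(plane("top",p,.030).round(4))
print("core",plane("top",r[0],.03))
# plate corners
for p in [(135,153),(260,146),(268,228)]: print(p,plane("top",p,.012).round(4))
cv2.imwrite("pics/crop.png",cv2.resize(im[135:265,110:285],None,fx=4.5,fy=4.5,interpolation=cv2.INTER_CUBIC))
E
```

```text
disc (array([0.34360977, 0.01162357, 0.01359407]), np.float64(0.000679956085696553))
((391.0655517578125, 219.22132873535156), (90.80735778808594, 22.00018882751465), 84.80557250976562)
[ 0.6323 -0.2953  0.03  ]
[ 0.6381 -0.3452  0.03  ]
[ 0.4333 -0.3673  0.03  ]
[ 0.4276 -0.3177  0.03  ]
core [ 0.5325333 -0.3313858  0.03     ]
(135, 153) [0.6706 0.2591 0.012 ]
(260, 146) [ 0.6946 -0.0291  0.012 ]
(268, 228) [ 0.5053 -0.0525  0.012 ]
```

View pics/crop.png

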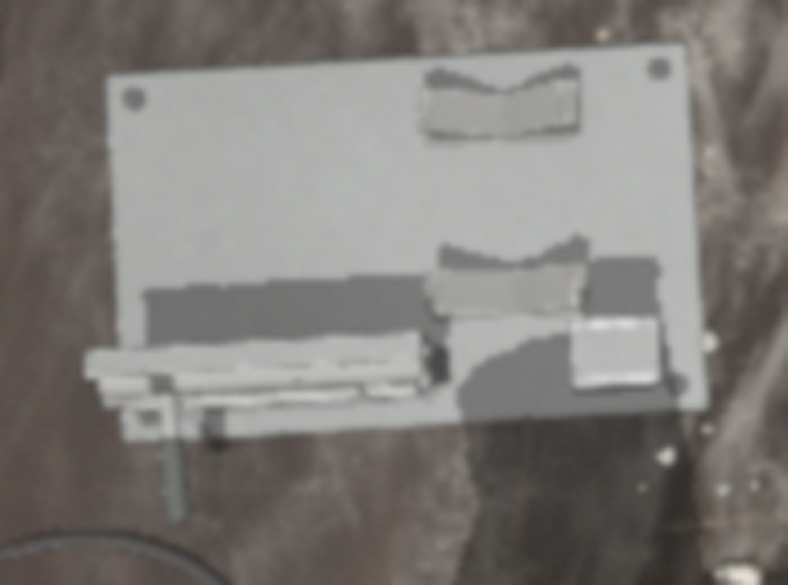

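The crop shows the plate corners at crop pixels (108,75), (686,45), (706,408) and (125,440). The V supports are at about (502,110) and (508,292), the keeper top is (572..658, 320..388), and the handle end is at (177,520).

```bash
python3 - <<'E'
from h import *
f=lambda u,v:(110+u/4.5-.4,135+v/4.5-.4)
P=[plane("top",f(*p),.012) for p in [(108,75),(686,45),(706,408),(125,440)]]
print(np.round(P,4))
TL,TR,BR,BL=P
d=(TL-TR)+(BL-BR);print("y-axis dir yaw",np.arctan2(-d[0],d[1]))
d2=(TL-BL)+(TR-BR);print("x-axis yaw",np.arctan2(d2[1],d2[0]),"centre",np.mean(P,0))
for n,p,z in [("V rear L",(425,110),.06),("V rear R",(580,104),.06),("V fr L",(434,292),.06),("V fr R",(584,288),.06),("keepL",(572,355),.113),("keepR",(658,352),.113),("handle end",(177,520),.085)]:
    print(n,plane("top",f(*p),z).round(4))
# core axis x from scene too
im=cv2.imread("pics/scene0.png");h=cv2.cvtColor(im,cv2.COLOR_BGR2HSV)
m=cv2.inRange(h,(8,60,60),(28,255,255));m[:,:165]=0;m[:,195:]=0;m[:178]=0;m[250:]=0
ys,xs=np.nonzero(m);print(xs.min(),xs.max(),ys.min(),ys.max(),len(xs))
c=max(cv2.findContours(m,0,1)[0],key=cv2.contourArea);r=cv2.minAreaRect(c);print(r,plane("scene",r[0],.03))
E
```

```text
[[ 0.6746  0.2624  0.012 ]
 [ 0.698  -0.0337  0.012 ]
 [ 0.5116 -0.0489  0.012 ]
 [ 0.4877  0.2472  0.012 ]]
y-axis dir yaw 0.07965838885583633
x-axis yaw 0.08111817172282342 centre [0.59296805 0.10676603 0.012     ]
V rear L [0.6541 0.0918 0.06  ]
V rear R [0.659  0.0161 0.06  ]
V fr L [0.5651 0.0847 0.06  ]
V fr R [0.5689 0.0116 0.06  ]
keepL [0.5351 0.0123 0.113 ]
keepR [ 0.5375 -0.0273  0.113 ]
handle end [0.4528 0.199  0.085 ]
168 189 181 248 1268
((178.63772583007812, 214.49093627929688), (20.143705368041992, 67.17900085449219), 1.4320961236953735) [ 0.54711844 -0.33203813  0.03      ]
```

```bash
python3 -m crank '[[[0,0,0],[0,0,0.1455]],[[0,0,0],[0,0,0.1455]],[[2,-1,0],[0,0,0]],[[4,-2,0],[0,0,0]],[[4,-2,0],[0,0,0]],[[4,-2,0],[0,0,0]],[[4,-2,0],[0,0,0]],[[4,-2,0],[0,0,0]],[[4,-2,0],[0,0,0]],[[4,-2,0],[0,0,0]],[[2.5,-1.3,0],[0,0,0]],[[0,0,0],[0,0,0]],[[0,0,0],[0,0,0]]]' 0
python3 - <<'E'
from h import *
s=manip.observe();pose=(s["eef_pos"],s["eef_rot"]);print(pose)
im=manip.grab_frame("wrist")[:,:,::-1].copy();cv2.imwrite("pics/w1.png",im)
h=cv2.cvtColor(im,cv2.COLOR_BGR2HSV);m=cv2.inRange(h,(8,60,80),(28,255,255))
c=max(cv2.findContours(m,0,1)[0],key=cv2.contourArea);r=cv2.minAreaRect(c);print(r)
B=[plane("wrist",p,.023,pose)for p in cv2.boxPoints(r)];print(np.round(B,4))
print(proj("wrist",np.array([.532,-.331,.023]),pose))
E
```

```text
time_s: 1.4
eef_pos: [0.5291, -0.3319, 0.2416]
eef_rot: [-3.141, 0.001, 0.11]
force: [0.4, -1.0, -0.4]
gripper_width: 0.0853
grip_force: 0.0
(array([ 0.52906115, -0.33189495,  0.24161098]), array([-3.14098503e+00,  1.22777916e-03,  1.10044759e-01]))
((283.4999694824219, 165.99998474121094), (52.99999237060547, 221.99996948242188), 0.0)
[[ 0.4198 -0.3179  0.023 ]
 [ 0.6326 -0.2985  0.023 ]
 [ 0.6377 -0.3439  0.023 ]
 [ 0.4259 -0.3726  0.023 ]]
[281.53532964 172.98610722]
```

View pics/w1.png

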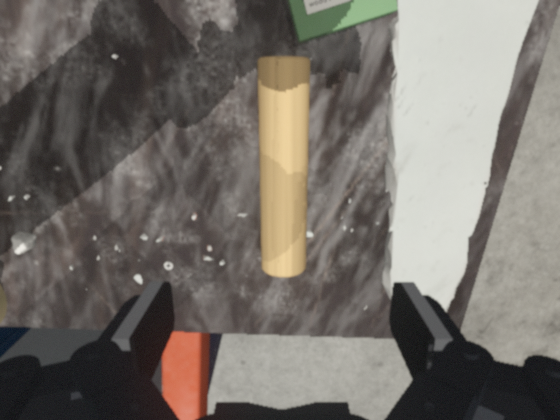

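The wrist view shows the core running from (284,57) to (284,276), nearly parallel to the tool's x axis.

```bash
python3 - <<'E'
from h import *
s=manip.observe();pose=(s["eef_pos"],s["eef_rot"])
a=plane("wrist",(284,57),.046,pose);b=plane("wrist",(284,276),.046,pose);c=(a+b)/2;d=a-b
print(a,b,c,np.hypot(*d[:2]),np.arctan2(d[1],d[0]))
dx,dy=(c-pose[0])[:2];y=pose[1][2];print("tool shift cm",100*(np.cos(y)*dx+np.sin(y)*dy),100*(np.sin(y)*dx-np.cos(y)*dy))
E
```

```text
[ 0.63155201 -0.32269445  0.046     ] [ 0.43559358 -0.34465564  0.046     ] [ 0.5335728  -0.33367505  0.046     ] 0.19718518944290972 0.11160496469842837
tool shift cm 0.48958911034360697 0.16562014575571504
```

```bash
python3 -m crank '[[[0.4,0.1,2],[0,0,0]],[[0,0,4],[0,0,0]],[[0,0,4],[0,0,0]],[[0,0,4],[0,0,0]],[[0,0,3],[0,0,0]],[[0,0,2.5],[0,0,0]],[[0,0,1.5],[0,0,0]],[[0,0,0.9],[0,0,0]],[[0,0,0.45],[0,0,0]],[[0,0,0],[0,0,0]],[[0,0,0],[0,0,0]]]' 0 && python3 -m crank '[[[0,0,0],[0,0,0]],[[0,0,0],[0,0,0]],[[0,0,0],[0,0,0]],[[0,0,0],[0,0,0]],[[0,0,0],[0,0,0]],[[0,0,0],[0,0,0]],[[0,0,0],[0,0,0]],[[0,0,0],[0,0,0]]]' 1 40
```

```text
time_s: 2.55
eef_pos: [0.534, -0.3336, 0.0202]
eef_rot: [3.14, -0.001, 0.109]
force: [0.1, -0.6, 0.8]
gripper_width: 0.0857
grip_force: 0.0
time_s: 3.35
eef_pos: [0.5336, -0.3331, 0.0196]
eef_rot: [3.141, -0.001, 0.109]
force: [-1.4, 1.2, 5.9]
gripper_width: 0.045
grip_force: 41.2
```

```bash
python3 -m crank '[[[0,0,-1],[0,0,0]],[[0,0,-2],[0,0,0]],[[0,0,-4],[0,0,0]],[[0,0,-4],[0,0,0]],[[0,0,-4],[0,0,0]],[[0,0,-2],[0,0,0.029]],[[0.5,-1.9,0],[0,0,0]],[[1.1,-3.8,0],[0,0,0]],[[1.1,-3.8,0],[0,0,0]],[[1.1,-3.8,0],[0,0,0]],[[1.1,-3.8,0],[0,0,0]],[[1.1,-3.8,0],[0,0,0]],[[1.1,-3.8,0],[0,0,0]],[[1.1,-3.8,0],[0,0,0]],[[1.1,-3.8,0],[0,0,0]],[[0.9,-3.1,0],[0,0,0]],[[0.5,-1.7,0],[0,0,0]],[[0.2,-0.6,0],[0,0,0]],[[0,0,0],[0,0,0]],[[0,0,0],[0,0,0]]]'
python3 - <<'E'
from h import *
s=manip.observe();pose=(s["eef_pos"],s["eef_rot"]);print(pose)
im=manip.grab_frame("wrist")[:,:,::-1].copy();cv2.imwrite("pics/w2.png",im)
im=manip.grab_frame("top")[:,:,::-1];cv2.imwrite("pics/t2.png",im)
Rz=Ro.from_euler("z",.08).as_matrix()
for q in [(.045,.04,.06),(.045,-.04,.06),(.056,0,.028),(-.045,.04,.06),(-.08,.035,.111)]:
  X=Rz@np.array(q)+[.612,.052,0];print(q,X.round(4),proj("wrist",X,pose).round())
E
```

```text
time_s: 5.35
eef_pos: [0.6115, 0.0504, 0.1884]
eef_rot: [3.141, 0.001, 0.079]
force: [0.0, -1.1, -4.1]
gripper_width: 0.0446
grip_force: 42.0
(array([0.61154004, 0.05039035, 0.18837822]), array([3.14104128e+00, 9.40160544e-04, 7.87598783e-02]))
(0.045, 0.04, 0.06) [0.6537 0.0955 0.06  ] [221. 141.]
(0.045, -0.04, 0.06) [0.6601 0.0157 0.06  ] [338. 141.]
(0.056, 0, 0.028) [0.6678 0.0565 0.028 ] [280. 120.]
(-0.045, 0.04, 0.06) [0.5639 0.0883 0.06  ] [227. 260.]
(-0.08, 0.035, 0.111) [0.5295 0.0805 0.111 ] [227. 342.]
```

View pics/w2.png

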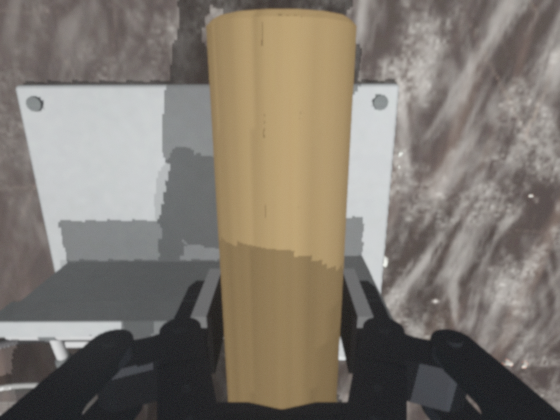

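The wrist view shows the held core hiding both V supports, with the core's far rim at v≈12 (center u=281). The plate's rear corners are visible at (18,86) and (397,84).

```bash
python3 - <<'E'
from h import *
s=manip.observe();pose=(s["eef_pos"],s["eef_rot"])
L=plane("wrist",(18,86),.012,pose);R=plane("wrist",(397,84),.012,pose)
print(L,R,np.hypot(*(L-R)[:2]),np.arctan2(-(L-R)[0],(L-R)[1]))
y=pose[1][2];u=np.array([np.cos(y),np.sin(y)])
e=plane("wrist",(281,12),pose[0][2]+.0034+.023,pose);d=(e-pose[0])[:2];print("core far end ahead of tcp",d@u, "lat",d@[-u[1],u[0]])
# plate corner in top-view cradle frame: earlier TL(.6746,.2624) TR(.698,-.0337)
E
```

```text
[0.67664358 0.26102931 0.012     ] [ 0.70131607 -0.03216665  0.012     ] 0.29423222183610287 0.08395236249079666
core far end ahead of tcp 0.09860160491798732 lat 0.0008346377625276965
```

```bash
python3 -m crank '[[[0.28,-0.14,1],[0,0,0]],[[0,0,2],[0,0,0]],[[0,0,3],[0,0,0]],[[0,0,2.5],[0,0,0]],[[0,0,1.5],[0,0,0]],[[0,0,1],[0,0,0]],[[0,0,0.5],[0,0,0]],[[0,0,0.3],[0,0,0]],[[0,0,0.2],[0,0,0]],[[0,0,0.2],[0,0,0]],[[0,0,0.1],[0,0,0]],[[0,0,0],[0,0,0]],[[0,0,0],[0,0,0]]]'
```

```text
time_s: 6.75
eef_pos: [0.6147, 0.0532, 0.0661]
eef_rot: [3.141, -0.0, 0.08]
force: [0.0, 1.0, -4.0]
gripper_width: 0.0449
grip_force: 42.0
```

```bash
python3 -m crank '[[[0,0,0.15],[0,0,0]],[[0,0,0.15],[0,0,0]],[[0,0,0.1],[0,0,0]],[[0,0,0.1],[0,0,0]],[[0,0,0.1],[0,0,0]],[[0,0,0.1],[0,0,0]],[[0,0,0],[0,0,0]]]'
```

```text
time_s: 7.45
eef_pos: [0.6144, 0.0532, 0.0586]
eef_rot: [-3.142, 0.0, 0.08]
force: [-0.5, 0.7, -2.9]
gripper_width: 0.0448
grip_force: 42.0
```

```bash
python3 -m crank '[[[0,0,0.05],[0,0,0]],[[0,0,0.05],[0,0,0]],[[0,0,0.05],[0,0,0]],[[0,0,0.05],[0,0,0]],[[0,0,0],[0,0,0]],[[0,0,0],[0,0,0]]]'
```

```text
time_s: 8.05
eef_pos: [0.6146, 0.0532, 0.0568]
eef_rot: [-3.142, -0.0, 0.08]
force: [0.1, -0.3, -3.0]
gripper_width: 0.0449
grip_force: 42.1
```

```bash
python3 -m crank '[[[0,0,0.05],[0,0,0]],[[0,0,0.05],[0,0,0]],[[0,0,0.05],[0,0,0]],[[0,0,0],[0,0,0]]]'; python3 -m crank '[[[0,0,0.05],[0,0,0]],[[0,0,0.05],[0,0,0]],[[0,0,0],[0,0,0]]]'
```

```text
time_s: 8.45
eef_pos: [0.6147, 0.0534, 0.0566]
eef_rot: [-3.142, -0.0, 0.08]
force: [-5.4, 1.2, 7.1]
gripper_width: 0.0452
grip_force: 43.0
time_s: 8.75
eef_pos: [0.6147, 0.0534, 0.0565]
eef_rot: [3.142, 0.0, 0.08]
force: [-8.6, 1.7, 13.4]
gripper_width: 0.0448
grip_force: 43.6
```

```bash
python3 -m crank '[[[0,0,-0.1],[0,0,0]],[[0,0,0],[0,0,0]]]' ; python3 -m crank '[[[0,0,0],[0,0,0]],[[0,0,0],[0,0,0]],[[0,0,0],[0,0,0]],[[0,0,0],[0,0,0]],[[0,0,0],[0,0,0]]]' 0; python3 -m crank '[[[0,0,-0.5],[0,0,0]],[[0,0,-1.5],[0,0,0]],[[0,0,-3],[0,0,0]],[[0,0,-4],[0,0,0]],[[0,0,-4],[0,0,0]],[[0,0,-2],[0,0,0]],[[-1,-0.5,0],[0,0,0]],[[-3,-1.5,0],[0,0,0]],[[-4,-2,0],[0,0,0]],[[-4,-2,0],[0,0,0]],[[-4,-2,0],[0,0,0]],[[-3,-2,0],[0,0,0]],[[-1,-1,0],[0,0,0]],[[0,0,0],[0,0,0]],[[0,0,0],[0,0,0]]]'
python3 - <<'E'
from h import *
s=manip.observe();pose=(s["eef_pos"],s["eef_rot"]);print(pose)
im=manip.grab_frame("wrist")[:,:,::-1].copy();cv2.imwrite("pics/w3.png",im)
Rz=Ro.from_euler("z",.08).as_matrix()
for q in [(-.127,.157,.089),(-.149,.157,.085),(.1,0,.083),(-.1,0,.083)]:
  X=Rz@np.array(q)+[.613,.053,0];print(q,X.round(4),proj("wrist",X,pose).round())
E
```

```text
time_s: 8.95
eef_pos: [0.6147, 0.0534, 0.0565]
eef_rot: [-3.142, -0.0, 0.08]
force: [-5.3, 1.9, 9.0]
gripper_width: 0.0445
grip_force: 43.0
time_s: 9.45
eef_pos: [0.6146, 0.0532, 0.0552]
eef_rot: [-3.142, -0.0, 0.08]
force: [0.6, -0.5, 0.4]
gripper_width: 0.0855
grip_force: 0.0
time_s: 10.95
eef_pos: [0.4076, 0.1468, 0.2063]
eef_rot: [3.141, -0.002, 0.08]
force: [0.7, -0.5, 0.1]
gripper_width: 0.0856
grip_force: 0.0
(array([0.40760198, 0.14675343, 0.20631563]), array([ 3.14115030e+00, -2.40856948e-03,  8.01051890e-02]))
(-0.127, 0.157, 0.089) [0.4739 0.1993 0.089 ] [208. 105.]
(-0.149, 0.157, 0.085) [0.4519 0.1976 0.085 ] [211. 139.]
(0.1, 0, 0.083) [0.7127 0.061  0.083 ] [ 518. -400.]
(-0.1, 0, 0.083) [0.5133 0.045  0.083 ] [457.  60.]
```

View pics/w3.png

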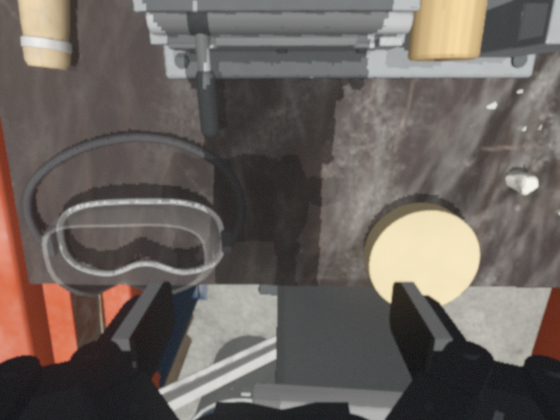

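The wrist view shows the handle from (205,75) to (210,135), matching the predicted grip (208,105). The core rests in the cradle with its near end at (447,60), as predicted along x.

```bash
python3 -m crank '[[[1,-0.7,0],[0,0,0]],[[2,-1.3,0],[0,0,0]],[[2.5,-1.5,0],[0,0,0]],[[1.5,-1.2,0],[0,0,0]],[[0,0,2],[0,0,0]],[[0,0,3],[0,0,0]],[[0,0,3],[0,0,0]],[[0,0,2],[0,0,0]],[[0,0,1.2],[0,0,0]],[[0,0,0.7],[0,0,0]],[[0,0,0.3],[0,0,0]],[[0,0,0],[0,0,0]],[[0,0,0],[0,0,0]]]' 0.5
python3 - <<'E'
from h import *
s=manip.observe();pose=(s["eef_pos"],s["eef_rot"]);print(pose)
Rz=Ro.from_euler("z",.08).as_matrix()
print("tcp in cradle",Rz.T@(pose[0]-[.613,.053,0]))
im=manip.grab_frame("wrist")[:,:,::-1].copy();cv2.imwrite("pics/w4.png",im)
E
```

```text
time_s: 12.3
eef_pos: [0.4733, 0.1995, 0.0843]
eef_rot: [-3.141, -0.002, 0.08]
force: [0.9, 0.0, 0.1]
gripper_width: 0.0427
grip_force: 0.0
(array([0.4733392 , 0.19945611, 0.08431825]), array([-3.14145989e+00, -1.96763339e-03,  7.97563835e-02]))
tcp in cradle [-0.12751013  0.15714865  0.08431825]
```

View pics/w4.png

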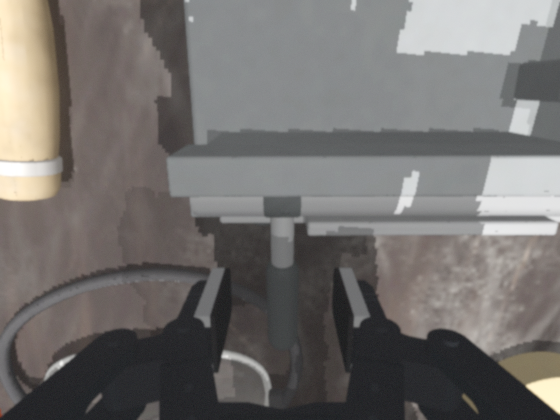

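The handle is centred between the fingers at u≈282, with the pads alongside its dark section.

```bash
python3 -m crank '[[[0,0,0],[0,0,0]],[[0,0,0],[0,0,0]],[[0,0,0],[0,0,0]],[[0,0,0],[0,0,0]],[[0,0,0],[0,0,0]],[[0,0,0],[0,0,0]]]' 1 30; python3 -m crank '[[[-0.06,0,-0.55],[0,0,0]],[[0,0,-0.55],[0,0,0]],[[0.06,0,-0.55],[0,0,0]],[[0.13,0,-0.53],[0,0,0]],[[0.19,0,-0.52],[0,0,0]],[[0.24,0,-0.5],[0,0,0]],[[0,0,0],[0,0,0]]]'; python3 -m crank '[[[0.31,0,-0.46],[0,0,0]],[[0.35,0,-0.42],[0,0,0]],[[0.4,0,-0.38],[0,0,0]],[[0.44,0,-0.34],[0,0,0]],[[0.28,0,-0.17],[0,0,0]],[[0,0,0],[0,0,0]]]'
```

```text
time_s: 12.95
eef_pos: [0.4727, 0.1993, 0.0837]
eef_rot: [3.141, -0.001, 0.08]
force: [-0.7, -1.1, 4.0]
gripper_width: 0.0108
grip_force: 29.4
time_s: 13.65
eef_pos: [0.4774, 0.1997, 0.1156]
eef_rot: [3.141, 0.002, 0.08]
force: [-3.9, -3.3, -2.5]
gripper_width: 0.0106
grip_force: 29.5
time_s: 14.25
eef_pos: [0.4971, 0.2013, 0.1339]
eef_rot: [-3.141, -0.003, 0.08]
force: [-2.1, -2.6, -2.1]
gripper_width: 0.0104
grip_force: 29.4
```

```bash
python3 -m crank '[[[0,0.3,0],[0,0,0]],[[0,0.7,0],[0,0,0]],[[0,1,0],[0,0,0]],[[0,1,0],[0,0,0]],[[0,1,0],[0,0,0]],[[0,1,0],[0,0,0]],[[0,0,0],[0,0,0]]]'; python3 -m crank '[[[0,1,0],[0,0,0]],[[0,1,0],[0,0,0]],[[0,1,0],[0,0,0]],[[0,1,0],[0,0,0]],[[0,0.8,0],[0,0,0]],[[0,0.4,0],[0,0,0]],[[0,0,0],[0,0,0]],[[0,0,0],[0,0,0]]]'
python3 - <<'E'
from h import *
s=manip.observe();Rz=Ro.from_euler("z",.08).as_matrix()
print("tcp in cradle",Rz.T@(s["eef_pos"]-[.613,.053,0]))
im=manip.grab_frame("top")[:,:,::-1];im2=manip.grab_frame("scene")[:,:,::-1]
a=cv2.resize(im[135:265,110:285],(780,580),interpolation=2);cv2.imwrite("pics/t5.png",a)
cv2.imwrite("pics/s5.png",cv2.resize(im2[150:280,270:445],(780,580),interpolation=2))
E
```

```text
time_s: 14.95
eef_pos: [0.5006, 0.1493, 0.1333]
eef_rot: [3.14, -0.001, 0.078]
force: [4.6, -2.8, -4.9]
gripper_width: 0.0104
grip_force: 29.4
time_s: 15.75
eef_pos: [0.5046, 0.0988, 0.1332]
eef_rot: [3.14, -0.002, 0.08]
force: [5.2, -0.6, -6.5]
gripper_width: 0.0106
grip_force: 29.3
tcp in cradle [-0.10440842  0.05435643  0.13316531]
```

View pics/s5.png

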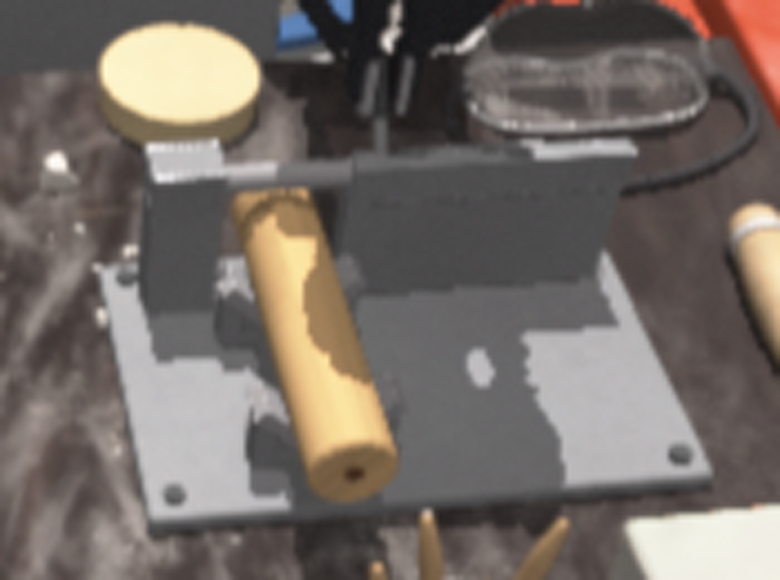

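The scene view shows the core lying in both V supports, with the bolt across over it and its tip in the keeper eye at about (240,172). Next I'll lower the lever and feel for the gap.

```bash
python3 -m crank '[[[-0.28,0,0.17],[0,0,0]],[[-0.44,0,0.34],[0,0,0]],[[-0.4,0,0.38],[0,0,0]],[[0,0,0],[0,0,0]]]';  python3 -m crank '[[[-0.35,0,0.42],[0,0,0]],[[0,0,0],[0,0,0]]]'; python3 -m crank '[[[-0.15,0,0.23],[0,0,0]],[[0,0,0],[0,0,0]]]'
```

```text
time_s: 16.25
eef_pos: [0.4951, 0.0981, 0.1262]
eef_rot: [3.14, -0.006, 0.08]
force: [5.2, -0.7, 0.4]
gripper_width: 0.0101
grip_force: 33.6
time_s: 16.45
eef_pos: [0.4916, 0.0978, 0.1224]
eef_rot: [3.14, -0.006, 0.08]
force: [3.4, -0.9, 6.0]
gripper_width: 0.0105
grip_force: 35.5
time_s: 16.65
eef_pos: [0.4898, 0.0978, 0.1203]
eef_rot: [3.14, -0.005, 0.081]
force: [0.4, -0.3, 8.0]
gripper_width: 0.0105
grip_force: 36.5
```

```bash
python3 -m crank '[[[-0.15,0,0.23],[0,0,0]],[[0,0,0],[0,0,0]]]'; python3 -m crank '[[[-0.12,0,0.25],[0,0,0]],[[0,0,0],[0,0,0]]]'
```

```text
time_s: 16.85
eef_pos: [0.4877, 0.098, 0.1177]
eef_rot: [3.141, -0.003, 0.08]
force: [-0.3, 1.4, 7.9]
gripper_width: 0.0106
grip_force: 37.5
time_s: 17.05
eef_pos: [0.4861, 0.0986, 0.115]
eef_rot: [-3.141, -0.002, 0.08]
force: [-1.9, 4.3, 8.0]
gripper_width: 0.0106
grip_force: 38.0
```

```bash
python3 -m crank '[[[-0.1,0,0.25],[0,0,0]],[[0,0,0],[0,0,0]]]'; python3 -m crank '[[[-0.1,0,0.25],[0,0,0]],[[0,0,0],[0,0,0]]]'; python3 - <<'E'
from h import *
s=manip.observe();Rz=Ro.from_euler("z",.08).as_matrix()
print("tcp in cradle",Rz.T@(s["eef_pos"]-[.613,.053,0]),s["moment"])
im=manip.grab_frame("wrist")[:,:,::-1]
cv2.imwrite("pics/w6.png",im)
E
```

```text
time_s: 17.25
eef_pos: [0.4849, 0.0989, 0.1124]
eef_rot: [-3.14, -0.002, 0.08]
force: [-2.3, 5.3, 8.5]
gripper_width: 0.0107
grip_force: 38.3
time_s: 17.45
eef_pos: [0.4837, 0.0991, 0.1096]
eef_rot: [-3.14, -0.002, 0.08]
force: [-1.0, 5.6, 6.7]
gripper_width: 0.0106
grip_force: 38.5
tcp in cradle [-0.12516127  0.05623902  0.10957223] [ 1.0530935  -0.06312957  0.07452752]
```

View pics/w6.png

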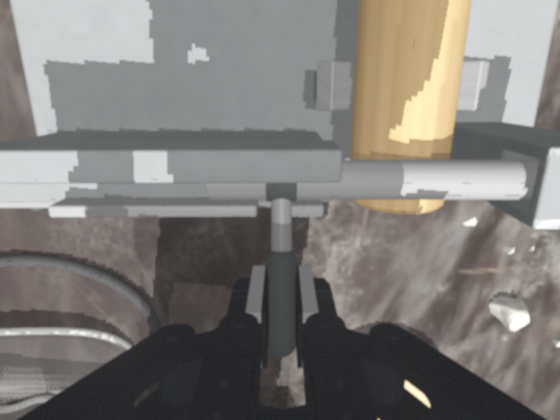

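The lever is held at u≈282 and appears to be entering a gap in the latch plate. The bolt spans over the core into the keeper. I'll ease off sideways and continue down.

```bash
python3 -m crank '[[[0,-0.15,0],[0,0,0]],[[-0.13,0,0.4],[0,0,0]],[[-0.13,0,0.53],[0,0,0]],[[0,0,0],[0,0,0]]]';  python3 -m crank '[[[-0.06,0,0.55],[0,0,0]],[[0,0,0.55],[0,0,0]],[[0,0,0],[0,0,0]]]'
```

```text
time_s: 17.9
eef_pos: [0.4811, 0.0994, 0.0998]
eef_rot: [3.142, -0.002, 0.08]
force: [-1.3, 2.7, 4.5]
gripper_width: 0.0102
grip_force: 39.2
time_s: 18.2
eef_pos: [0.4804, 0.0994, 0.0887]
eef_rot: [3.142, -0.001, 0.08]
force: [0.5, 2.1, 3.8]
gripper_width: 0.0103
grip_force: 40.4
```

```bash
python3 -m crank '[[[0.05,0,0.4],[0,0,0]],[[0.03,0,0.2],[0,0,0]],[[0,0,0],[0,0,0]]]'; python3 -m crank '[[[0.02,0,0.15],[0,0,0]],[[0,0,0],[0,0,0]]]'
```

```text
time_s: 18.5
eef_pos: [0.481, 0.0994, 0.0837]
eef_rot: [3.142, 0.0, 0.081]
force: [-6.0, 1.9, 13.3]
gripper_width: 0.0102
grip_force: 42.5
time_s: 18.7
eef_pos: [0.4812, 0.0994, 0.0832]
eef_rot: [3.141, 0.001, 0.081]
force: [-10.1, 1.3, 21.9]
gripper_width: 0.0103
grip_force: 43.4
```

The lever is at its bottom stop, at the same height as at the start, with travel ≈ 0.101. Now I'll release and retreat.

```bash
python3 -m crank '[[[-0.05,0,-0.25],[0,0,0]],[[0,0,0],[0,0,0]]]'; python3 -m crank '[[[0,0,0],[0,0,0]],[[0,0,0],[0,0,0]],[[0,0,0],[0,0,0]],[[0,0,0],[0,0,0]],[[0,0,0],[0,0,0]]]' 0.5; python3 -m crank '[[[0,0,-0.5],[0,0,0]],[[0,0,-1.5],[0,0,0]],[[0,0,-3],[0,0,0]],[[-1,0,-3],[0,0,0]],[[-3,0,-3],[0,0,0]],[[-3,0,-1],[0,0,0]],[[-1.5,0,0],[0,0,0]],[[0,0,0],[0,0,0]],[[0,0,0],[0,0,0]]]'
python3 - <<'E'
from h import *
s=manip.observe();pose=(s["eef_pos"],s["eef_rot"])
im=manip.grab_frame("wrist")[:,:,::-1];cv2.imwrite("pics/w7.png",im)
Rz=Ro.from_euler("z",.08).as_matrix()
for q in [(-.127,.0564,.089),(-.149,.0564,.085),(-.08,-.035,.105),(-.1,0,.083)]:
  X=Rz@np.array(q)+[.613,.053,0];print(q,proj("wrist",X,pose).round())
E
```

```text
time_s: 18.9
eef_pos: [0.481, 0.0994, 0.084]
eef_rot: [3.142, -0.002, 0.08]
force: [-0.9, 3.6, 7.6]
gripper_width: 0.0103
grip_force: 42.0
time_s: 19.4
eef_pos: [0.48, 0.0991, 0.0822]
eef_rot: [3.142, 0.001, 0.08]
force: [-0.4, 0.5, 0.7]
gripper_width: 0.0425
grip_force: 0.0
time_s: 20.3
eef_pos: [0.3959, 0.0924, 0.2028]
eef_rot: [3.141, -0.001, 0.08]
force: [0.1, 0.5, 0.6]
gripper_width: 0.0427
grip_force: 0.0
(-0.127, 0.0564, 0.089) [283.  78.]
(-0.149, 0.0564, 0.085) [283. 114.]
(-0.08, -0.035, 0.105) [453. -16.]
(-0.1, 0, 0.083) [376.  31.]
```

View pics/w7.png

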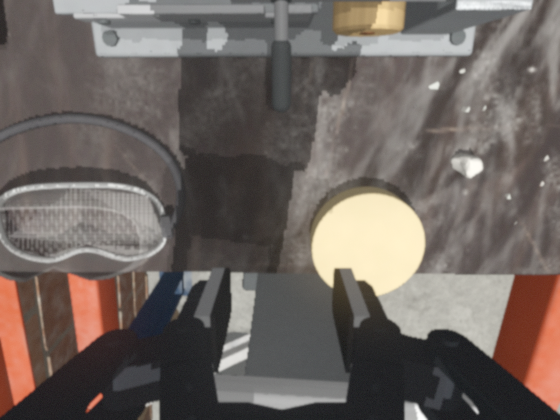

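The lever is down at (281,40–108), the same appearance and height as at the start but at the new travel. The core's near end is at (370,31), as predicted, and the gripper is clear.

```bash
python3 -c "
from workcell import manip
print(manip.sign_off())"
```

```text
the job is handed in; nothing more can be done
None
```

The core rests centred in both V supports, the bolt is across it with its tip in the keeper, the lever is locked down in the second gap at about 0.101 m travel, everything is let go, and the job was handed in at about 20 s.

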